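# Hold the film viewer's switch cover over its connection box

## Task

The film viewer's connection box on the desk is being closed up: set the loose spacer frame squarely on the box's rim so that its four holes sit over the threaded holes, and let go of it. Then take the cover plate by its switch housing and hold it level, hovering about a centimetre above the frame without touching it, each of its holes over a threaded hole so that I can start the screws; finish still holding it there, with the frame still in place. Leave the jar, pen box, screwdriver and screw dish where they are.

Things in the scene. Friction and masses are not known exactly. Their poses are not given: they have to be found in the camera images.
- desk_box: Open grey sheet-metal connection box, screwed to the desk (it cannot move), 120 x 96 x 46 mm high (x, y, z). Origin: centre of its underside, on the desk; z up. Its top is a flat rim 20 mm wide round an open 80 x 56 mm window (x, y; hollow for 25 mm below the top); in the rim's corners are four threaded brass inserts, 4 mm thread, at x = +-50, y = +-38 mm.
- spacer_frame: Loose grey plastic spacer frame lying flat on the desk, 120 x 96 x 14 mm (x, y, z), 80 x 56 mm window in the middle, so its four bars are 20 mm wide; four 10 mm through holes in the corners at x = +-50, y = +-38 mm. Origin: centre of its underside, z up. About 0.1 kg. It can be pinched by one long bar (centre line at y = +-38 mm, running along x), one finger in the window. It is symmetrical: half a turn makes no difference.
- cover_plate: Loose aluminium cover plate lying flat on the desk, 120 x 96 x 5 mm (x, y, z) with four 10 mm through holes in the corners at x = +-50, y = +-38 mm; on its middle a black switch housing 54 mm along x, 22 mm along y, standing up to 39 mm above the underside (a 12 x 24 mm rocker adds 2 mm), by which it can be gripped across y. Origin: centre of the plate's underside, z up. About 0.22 kg, balanced about its centre. Half a turn makes no difference.
- desk_box_thread0 (a point): Mouth of a threaded hole (4 mm) in the top of the connection box's rim, 46 mm above the desk, at x = +50, y = +38 mm of its body.
- spacer_frame_hole0 (a point): Centre of a 10 mm through hole of the spacer frame, in the plane of its underside, at x = +50, y = +38 mm of its body.
- cover_plate_hole0 (a point): Centre of a 10 mm through hole of the cover plate, in the plane of its underside, at x = +50, y = +38 mm of its body.
- desk_box_thread1 (a point): Mouth of a threaded hole (4 mm) in the top of the connection box's rim, 46 mm above the desk, at x = -50, y = +38 mm of its body.
- spacer_frame_hole1 (a point): Centre of a 10 mm through hole of the spacer frame, in the plane of its underside, at x = -50, y = +38 mm of its body.
- cover_plate_hole1 (a point): Centre of a 10 mm through hole of the cover plate, in the plane of its underside, at x = -50, y = +38 mm of its body.
- desk_box_thread2 (a point): Mouth of a threaded hole (4 mm) in the top of the connection box's rim, 46 mm above the desk, at x = -50, y = -38 mm of its body.
- spacer_frame_hole2 (a point): Centre of a 10 mm through hole of the spacer frame, in the plane of its underside, at x = -50, y = -38 mm of its body.
- cover_plate_hole2 (a point): Centre of a 10 mm through hole of the cover plate, in the plane of its underside, at x = -50, y = -38 mm of its body.
- desk_box_thread3 (a point): Mouth of a threaded hole (4 mm) in the top of the connection box's rim, 46 mm above the desk, at x = +50, y = -38 mm of its body.
- spacer_frame_hole3 (a point): Centre of a 10 mm through hole of the spacer frame, in the plane of its underside, at x = +50, y = -38 mm of its body.
- cover_plate_hole3 (a point): Centre of a 10 mm through hole of the cover plate, in the plane of its underside, at x = +50, y = -38 mm of its body.
- tumbler: Bystander: closed amber glass drinking jar, 66 mm across, 170 mm tall, origin at the centre of its underside.
- pen_box: Bystander: square dark wooden pen box, 70 x 70 x 85 mm with pens up to about 135 mm high, origin at the centre of its underside.
- screwdriver: Bystander: screwdriver lying flat, about 200 mm long along its x axis, handle to -x, 26 mm thick; origin midway along it, on the desk.
- screw_dish: Bystander: round steel dish with screws, 68 mm across, 18 mm high, origin at the centre of its underside.
There are look-alikes about, which are no part of the job. Leave any red look-alike of the cover_plate alone. Of the things shaped like the spacer_frame, the grey one is meant.

How it is judged:
By the outcome, as a careful person would: the job done as asked, in the order asked, and still so for the second after the job is handed in, while the arm keeps its last pose, push and grip.
It also fails if it takes over 61 s, if anything falls off the work surface, if the arm or the gripper's body presses on something with over 40 N, if the wrist force passes 120 N, or if a joint passes its speed limit or range.

## Robot

A 7-joint arm with a two-finger parallel gripper is mounted at the origin on the work surface. World frame = base frame: x ahead of the robot, y to its left, z up, the work surface at z = 0. Lengths are in mm, angles in rad, forces in N, time in s.
With the tool pointing down it reaches from about 400 to 875 mm from the base axis. Payload 4.4 kg.
Tool frame: the origin (TCP) lies at the very end of the fingers, on their centre line; the grasp point (between the pads) lies 19 mm behind it; z points along the fingers, y is the line along which they close (so a half turn about z gives the same grasp; the last joint's range is limited). The gripper opens to 85 mm and grips with 20 to 120 N. Pads are 22 mm wide; open, the fingers measure 114 mm over their backs; the gripper's body (76 mm by 85 mm) begins 54 mm behind the grasp point. The pads swing forward as they close: fully open they stand 13 mm farther back than shut.
Start: joints at [1.115, 0.628, 0.038, 1.517, -0.027, 0.996, -0.02], TCP at [247.03, -601.244, 231.313] pointing down, gripper open.
Joint ranges: [-3.06, 3.06], [-0.37, 2.12], [-1.25, 1.32], [0.18, 2.47], [-1.1, 4.24], [0.23, 1.98], [-2.94, 2.94]. Speed limits (rad/s): [2.57, 2.57, 3.14, 3.14, 3.14, 3.14, 3.14].

## Interface

Orientations are given as [roll, pitch, yaw] about the fixed x, y, z axes, in that order (R = Rz(yaw) Ry(pitch) Rx(roll)).
In Python, from cell import ctrl gives the robot as it stands.
- The arm moves only by the tool jog_arm, never from a script. Its argument "plan" is a list of rows, each an object of numbers: "tx", "ty", "tz": the shift along the tool's x, y, z as a fraction of full scale; "wx", "wy", "wz": the turn, a rotation vector about the tool's x, y, z as a fraction of full scale; "claw": the closure, from 0 (fully open) to 1 (shut). In form: [{"tx": .., "ty": .., "tz": .., "wx": .., "wy": .., "wz": .., "claw": ..}, ...]. A call has 1 to 12 rows; each row is the pose to reach, as a shift and turn from the pose commanded when the call began, along the tool's axes at that moment; what a row does not reach only later rows make up. Full scale, the value 1, is 300 mm for a shift and 90 degrees for a turn. A row lasts 1/10 s, in which the tool goes at most 50 mm and 8.59 degrees, less where a joint would pass 70% of its speed; a pose out of reach is approached as far as the arm can. A call with a number of a shift or a turn outside -1 to 1 is refused whole. A call with a gripper value outside its range is refused whole. The fingers move at their own pace and stop on an object; the grip force is fixed at half the most. Time passes only in rows, so rows that repeat a pose let the fingers close. It gives the time, the measured TCP pose, the force, the opening and the grip force at its end, in the units of the state.
- ctrl.read_state(): the state, without advancing time (a new reading comes with each control period).
- ctrl.get_image(name): name is "scene" or "top"; returns a dict with "img" (420x560x3 uint8, red, green, blue), "depth" (420x560 float32, mm along the optical axis (not along the pixel's ray), 0 where there is no reading), "fx", "fy", "cx", "cy" (pixels), "distortion" ([k1, k2, p1, p2, k3] as OpenCV has them; the pictures are not rectified), "position" and "orientation" of the camera in the world. Camera axes: x right, y down, z forward; pixel columns grow to the right and rows downward; lengths in mm; the calibration is good to about 2 mm. A picture is of the moment at which its call begins.
- ctrl.finish_job(): hands the job in; it is judged then, once.
Trained networks look in a picture, given as the dict that the camera call returned (one of the last four; its "shot" number tells which), for a name from the list of things; names that differ only in an ending like _2 or _b are one class to them, and where a whole thing is asked for, a point or a joint stands for the part that bears it (a point fixed in the world has none). Each returns a list of dicts, best first, with "score" (0 to 1); they miss things now and then, are a little off and sometimes report something else, mostly with a low value. They report only what shows in the picture. A call takes as long as a camera call. They do not tell look-alikes from the thing itself.
- ctrl.trace(picture, thing): "pixels" (420x560 bool, what is visible of it) and "extent" ([centre column, centre row, width, height] in pixels, round what is visible of it).
The state is a dict: "clock": time; "qpos": joint angles; "qd": joint speeds; "tau": joint torques, N m; "eef_pos": TCP position; "tool_rot": TCP orientation; "force": force on the tool from outside, world axes, zero at the start; "torque": the same for the moment, N m; "width": finger opening in mm; "gripper_force": force on a finger pad.
Only numpy, scipy, OpenCV 4.12 (cv2) and the standard library are available. Lean on these libraries where they do the work, as an engineer would, in place of code of your own. Each camera call takes 0.05 s, during which the arm holds its last target. There are 200 camera calls.

## Working session

There is one attempt and no reset: what is moved stays moved. The work goes in short steps, Python scripts to look and compute and a tool call to move; the robot and the scene stay as the last step left them, time stands still between calls to the robot, and variables do not carry over. Pictures are saved under pics/ and viewed, at most 10 in all, crops included, and the job is handed in when it is done.

Besides the shell and the picture viewer there is one more tool, called after ">>>" in YAML: its name, and indented under it one key for each argument. jog_arm: Moves the arm, as the interface text tells. Shift numbers are shares of 300 mm and turn numbers shares of 90 degrees, none past 1 either way. Its arguments: {"type":"object","properties":{"plan":{"type":"array"}},"required":["plan"]}

```bash
ls; mkdir -p pics; cat > h.py <<'E'
import numpy as np,cv2
from scipy.spatial.transform import Rotation as R
from cell import ctrl
def save(p,n): cv2.imwrite('pics/'+n,p['img'][:,:,::-1])
def cam(p):
    K=np.array([[p['fx'],0,p['cx']],[0,p['fy'],p['cy']],[0,0,1.]])
    return K,np.array(p['distortion'],float)
def rot(o):
    o=np.array(o,float)
    return o if o.shape==(3,3) else R.from_euler('xyz',o).as_matrix()
def pts(p,mask):
    v,u=np.nonzero(mask&(p['depth']>0)); K,d=cam(p)
    n=cv2.undistortPoints(np.stack([u,v],1).astype(float)[:,None],K,d)[:,0]
    z=p['depth'][v,u][:,None]
    return (np.hstack([n,np.ones_like(z)])*z)@rot(p['orientation']).T+np.array(p['position'])
def rect(P):
    (c,(w,h),a)=cv2.minAreaRect(P[:,:2].astype(np.float32))
    if w<h:w,h,a=h,w,a+90
    return np.round([*c,w,h,(a+90)%180-90],1)
E
python3 - <<'E'
from h import *
s=ctrl.read_state();print({k:np.round(s[k],3) for k in('clock','eef_pos','tool_rot','width','force')})
for n in('top','scene'):
    p=ctrl.get_image(n);save(p,n+'0.png');print(n,p['position'],p['orientation'],p['fx'])
    for t in('desk_box','spacer_frame','cover_plate','tumbler','pen_box','screwdriver','screw_dish'):
        for d in ctrl.trace(p,t)[:3]:
            P=pts(p,d['pixels'])
            if len(P)<30: continue
            zt=np.percentile(P[:,2],[5,50,95]).round(1)
            print(t,round(d['score'],2),np.round(d['extent']),len(P),zt,rect(P))
E
```

```text
pics
{'clock': np.float64(0.0), 'eef_pos': array([ 246.821, -600.637,  230.379]), 'tool_rot': array([-3.14, -0.  ,  0.39]), 'width': np.float64(85.454), 'force': array([ 0.046,  0.067, -0.65 ])}
top [ 376.62839846  -57.2834438  1309.50864088] [-3.02848188  0.0118588  -1.59406332] 499.51856150946645
desk_box 0.78 [260. 213.  50.  56.] 1731 [ 1.  43.  48.7] [520.9  17.6 120.6  95.6  12.7]
desk_box 0.73 [176. 238.  45.  54.] 1703 [-0.6  4.7 39.1] [463.7 242.1 122.4 101.3  12.1]
spacer_frame 0.81 [441. 260.  63.  56.] 1204 [ 2.1 13.4 17.9] [ 388.6 -444.1  125.    98.4   40.3]
spacer_frame 0.61 [373. 238.  46.  51.] 1099 [ 5.3 13.6 18.1] [ 452.7 -263.   119.9  101.3    6.5]
spacer_frame 0.42 [262. 212.  48.  54.] 1695 [ 1.  42.9 48.7] [520.4  17.4 120.1  94.9  12.1]
cover_plate 0.94 [196. 306.  58.  59.] 1730 [ 0.   5.1 39.4] [288.3 187.5 120.5 100.4  45.1]
cover_plate 0.8 [177. 239.  46.  53.] 1641 [ 0.2  4.9 39.2] [463.7 240.9 119.8  97.2  12.5]
cover_plate 0.62 [370. 236.  45.  51.] 1153 [ 1.8 13.4 18.1] [ 454.6 -264.2  122.8  103.     7.1]
tumbler 0.71 [350. 122.  33.  46.] 1019 [ 26.
[... 1064 characters left out ...]
1.5  5.6 40.4] [287.6 186.8 127.8  96.2  43. ]
cover_plate 0.69 [386. 297.  68.  67.] 2441 [ 0.9  5.5 39.4] [465.6 241.2 127.6 100.3  12.5]
tumbler 0.87 [164. 188.  41.  64.] 1777 [ 24.1 126.6 171.2] [ 728.7 -233.8  136.6   71.8   76.1]
pen_box 0.76 [269. 348.  45.  56.] 2030 [  2.2  54.2 111.4] [738.3 187.5 106.1  86.   33.4]
screwdriver 0.98 [208. 280.  87.  49.] 741 [10.9 21.6 27. ] [752.8  -3.8 200.5  35.1 -10.2]
screw_dish 0.78 [339. 196.  29.  28.] 566 [ 0.8  6.7 18.6] [385.   -8.8  76.   66.1  43.5]
screw_dish 0.57 [255. 142.  60.  47.] 1172 [ 1.3 12.6 16.6] [ 451.2 -260.9  131.6  101.1    6.9]
screw_dish 0.25 [388. 293.  64.  64.] 2295 [ 1.9  5.6 39.6] [465.8 242.2 123.5  96.7  12.8]
```

```bash
python3 -c "
import cv2
i=cv2.imread('pics/top0.png');cv2.imwrite('pics/top0b.png',cv2.resize(i,(800,600),interpolation=cv2.INTER_CUBIC))"
```

```text
(no output)
```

View pics/top0b.png

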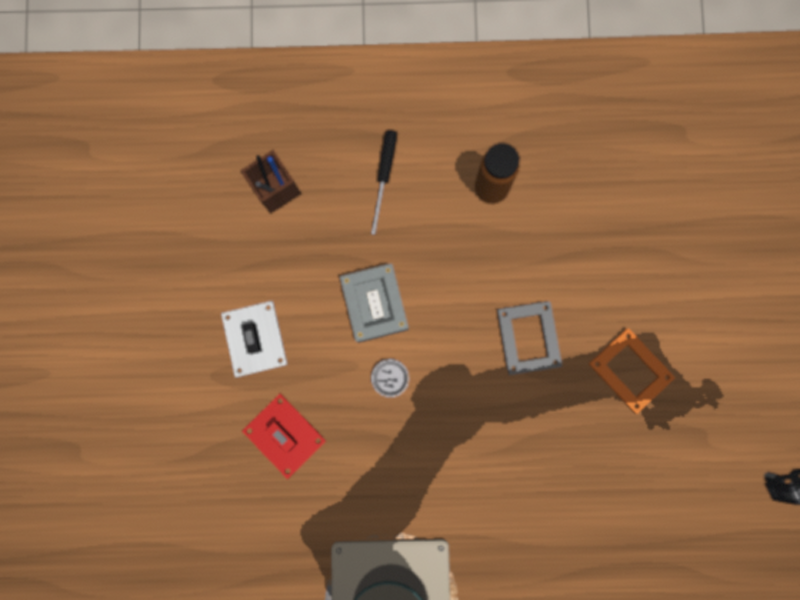

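View pics/scene0.png

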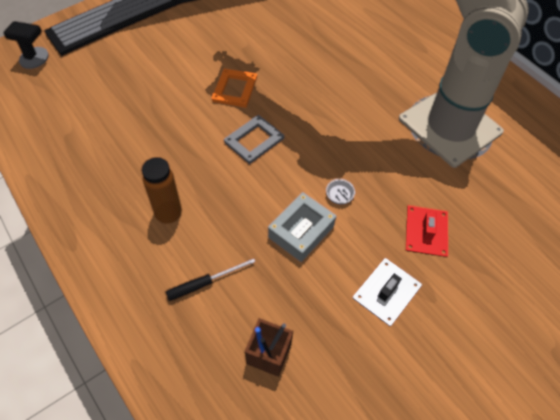

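Grey frame is at (530,337), box at (373,302) and white cover at (254,340) in the enlarged top view. The orange frame and red plate are the look-alikes. Next I fit precise poses from the silhouettes in both cameras.

```bash
cat >> h.py <<'E'
from scipy.optimize import minimize
def proj(p,X):
    K,d=cam(p); r=rot(p['orientation']).T
    return cv2.projectPoints(np.asarray(X,float)[:,None],cv2.Rodrigues(r)[0],-r@np.array(p['position']),K,d)[0][:,0]
def prism(q,z0,z1,lx=60,ly=48):
    c,s=np.cos(q[2]),np.sin(q[2])
    return np.array([[q[0]+c*a-s*b,q[1]+s*a+c*b,z] for z in(z0,z1) for a,b in((lx,ly),(-lx,ly),(-lx,-ly),(lx,-ly))])
def fill(m):
    c,_=cv2.findContours(m.astype(np.uint8),cv2.RETR_EXTERNAL,cv2.CHAIN_APPROX_NONE)
    o=np.zeros(m.shape,np.uint8);cv2.drawContours(o,[max(c,key=cv2.contourArea)],-1,1,-1);return o.astype(float)
def sil(p,q,z0,z1,S=8):
    h=cv2.convexHull(proj(p,prism(q,z0,z1)).astype(np.float32))[:,0]
    u0,v0=np.floor(h.min(0)).astype(int)-8; u1,v1=np.ceil(h.max(0)).astype(int)+9
    o=np.zeros(((v1-v0)*S,(u1-u0)*S),np.float32)
    cv2.fillConvexPoly(o,np.round(((h-[u0,v0]+.5)*S-.5)*16).astype(np.int32),1,shift=4)
    return (u0,v0,u1,v1),cv2.resize(o,(u1-u0,v1-v0),interpolation=cv2.INTER_AREA)
def fit(obs,q0,z0,z1):
    def f(x):
        q=[x[0],x[1],x[2]/60];e=0
        for p,m in obs:
            (a,b,c,d),o=sil(p,q,z0,z1); e+=((o-m[b:d,a:c])**2).sum()+max(0,m.sum()-m[b:d,a:c].sum())
        return e
    x0=np.array([q0[0],q0[1],np.radians(q0[2])*60])
    r=minimize(f,x0,method='Nelder-Mead',options=dict(initial_simplex=x0+np.vstack([np.zeros(3),np.eye(3)*4]),xatol=.02,fatol=.05))
    return np.array([r.x[0],r.x[1],np.degrees(r.x[2]/60)]).round(2),round(r.fun,1)
def near(p,t,xy,tol=40):
    for d in ctrl.trace(p,t):
        P=pts(p,d['pixels'])
        if len(P)>100 and np.hypot(*(np.median(P[:,:2],0)-xy))<tol: return fill(d['pixels'])
E
cat > m.py <<'E'
from h import *
import sys
I=[ctrl.get_image(n) for n in('top','scene')]
for t,q,z0,z1 in(('desk_box',(521,17.5,12.7),0,46),('spacer_frame',(454,-264,7),0,14),('cover_plate',(464,241,12.5),0,5)):
    ob=[(p,near(p,t,q[:2])) for p in I]; ob=[o for o in ob if o[1] is not None]
    print(t,[fit([o],q,z0,z1) for o in ob],'both',fit(ob,q,z0,z1))
E
python3 m.py
```

```text
desk_box [(array([520.9 ,  17.75,  12.16]), np.float64(30.8)), (array([523.14,  18.95,  12.5 ]), np.float64(42.3))] both (array([522.14,  18.32,  12.18]), np.float64(100.4))
spacer_frame [(array([ 453.11, -262.21,    7.97]), np.float64(32.7)), (array([ 454.68, -260.83,    7.35]), np.float64(31.6))] both (array([ 453.82, -261.68,    7.91]), np.float64(85.8))
cover_plate [(array([463.72, 241.55,  12.36]), np.float64(33.5)), (array([465.35, 242.81,  13.28]), np.float64(34.7))] both (array([464.58, 242.31,  12.85]), np.float64(97.4))
```

```bash
cat > d.py <<'E'
from h import *
import sys
s=ctrl.read_state();p=np.array(s['eef_pos']);T=rot(s['tool_rot'])
print('t',round(s['clock'],2),'pos',p.round(1),'rpyd',np.degrees(R.from_matrix(T).as_euler('xyz')).round(2),'w',round(s['width'],1))
for a in sys.argv[1:]:
    x,y,z,yaw=map(float,a.split(','))
    G=R.from_euler('xyz',[180,0,yaw],degrees=True).as_matrix()
    print(a,'shift',(T.T@(np.array([x,y,z])-p)/300).round(4),'turn',(R.from_matrix(T.T@G).as_rotvec(degrees=True)/90).round(4))
E
python3 d.py 448.6,-224,120,7.8
```

```text
t 1.2 pos [ 247.  -601.3  231.3] rpyd [180.    -0.    22.33] w 85.4
448.6,-224,120,7.8 shift [ 1.0993 -0.9079  0.371 ] turn [ 0.     -0.      0.1615]
```

>>> jog_arm:
  plan:
    - {"tx": 0.98, "ty": -0.81, "tz": 0.2, "wz": 0.1615, "claw": 0.35}
    - {"tx": 0.98, "ty": -0.81, "tz": 0.2, "wz": 0.1615, "claw": 0.35}
    - {"tx": 0.98, "ty": -0.81, "tz": 0.2, "wz": 0.1615, "claw": 0.35}
    - {"tx": 0.98, "ty": -0.81, "tz": 0.2, "wz": 0.1615, "claw": 0.35}
    - {"tx": 0.98, "ty": -0.81, "tz": 0.2, "wz": 0.1615, "claw": 0.35}
    - {"tx": 0.98, "ty": -0.81, "tz": 0.2, "wz": 0.1615, "claw": 0.35}
    - {"tx": 0.98, "ty": -0.81, "tz": 0.2, "wz": 0.1615, "claw": 0.35}
    - {"tx": 0.98, "ty": -0.81, "tz": 0.2, "wz": 0.1615, "claw": 0.35}
    - {"tx": 0.98, "ty": -0.81, "tz": 0.2, "wz": 0.1615, "claw": 0.35}
    - {"tx": 0.98, "ty": -0.81, "tz": 0.2, "wz": 0.1615, "claw": 0.35}
    - {"tx": 0.98, "ty": -0.81, "tz": 0.2, "wz": 0.1615, "claw": 0.35}

```text
invalid input at $.plan[0]: expected keys tx, ty, tz, wx, wy, wz, claw
```

```bash
python3 d.py 448.6,-224,60,7.8
```

```text
t 1.2 pos [ 247.  -601.3  231.3] rpyd [180.    -0.    22.33] w 85.4
448.6,-224,60,7.8 shift [ 1.0993 -0.9079  0.571 ] turn [ 0.     -0.      0.1615]
```

>>> jog_arm:
  plan:
    - {"tx": 0.98, "ty": -0.81, "tz": 0.2, "wx": 0, "wy": 0, "wz": 0.1615, "claw": 0.35}
    - {"tx": 0.98, "ty": -0.81, "tz": 0.2, "wx": 0, "wy": 0, "wz": 0.1615, "claw": 0.35}
    - {"tx": 0.98, "ty": -0.81, "tz": 0.2, "wx": 0, "wy": 0, "wz": 0.1615, "claw": 0.35}
    - {"tx": 0.98, "ty": -0.81, "tz": 0.2, "wx": 0, "wy": 0, "wz": 0.1615, "claw": 0.35}
    - {"tx": 0.98, "ty": -0.81, "tz": 0.2, "wx": 0, "wy": 0, "wz": 0.1615, "claw": 0.35}
    - {"tx": 0.98, "ty": -0.81, "tz": 0.2, "wx": 0, "wy": 0, "wz": 0.1615, "claw": 0.35}
    - {"tx": 0.98, "ty": -0.81, "tz": 0.2, "wx": 0, "wy": 0, "wz": 0.1615, "claw": 0.35}
    - {"tx": 0.98, "ty": -0.81, "tz": 0.2, "wx": 0, "wy": 0, "wz": 0.1615, "claw": 0.35}
    - {"tx": 0.98, "ty": -0.81, "tz": 0.2, "wx": 0, "wy": 0, "wz": 0.1615, "claw": 0.35}
    - {"tx": 0.98, "ty": -0.81, "tz": 0.2, "wx": 0, "wy": 0, "wz": 0.1615, "claw": 0.35}
    - {"tx": 0.98, "ty": -0.81, "tz": 0.2, "wx": 0, "wy": 0, "wz": 0.1615, "claw": 0.35}

```text
clock: 2.3
eef_pos: [426.2, -266.1, 171.6]
tool_rot: [3.141, 0.0, 0.134]
force: [0.1, -0.4, 0.6]
width: 55.3
gripper_force: 0.0
```

```bash
python3 d.py 448.6,-224,60,7.8 448.6,-224,4,7.8
```

```text
t 2.3 pos [ 426.2 -266.1  171.6] rpyd [179.94   0.     7.7 ] w 55.3
448.6,-224,60,7.8 shift [ 0.0928 -0.1295  0.3717] turn [ 0.0007  0.     -0.0011]
448.6,-224,4,7.8 shift [ 0.0928 -0.1297  0.5584] turn [ 0.0007  0.     -0.0011]
```

>>> jog_arm:
  plan:
    - {"tx": 0.093, "ty": -0.13, "tz": 0.37, "wx": 0, "wy": 0, "wz": -0.001, "claw": 0.35}
    - {"tx": 0.093, "ty": -0.13, "tz": 0.37, "wx": 0, "wy": 0, "wz": -0.001, "claw": 0.35}
    - {"tx": 0.093, "ty": -0.13, "tz": 0.37, "wx": 0, "wy": 0, "wz": -0.001, "claw": 0.35}
    - {"tx": 0.093, "ty": -0.13, "tz": 0.45, "wx": 0, "wy": 0, "wz": -0.001, "claw": 0.35}
    - {"tx": 0.093, "ty": -0.13, "tz": 0.5, "wx": 0, "wy": 0, "wz": -0.001, "claw": 0.35}
    - {"tx": 0.093, "ty": -0.13, "tz": 0.558, "wx": 0, "wy": 0, "wz": -0.001, "claw": 0.35}
    - {"tx": 0.093, "ty": -0.13, "tz": 0.558, "wx": 0, "wy": 0, "wz": -0.001, "claw": 0.35}

```text
clock: 3.0
eef_pos: [447.3, -223.7, 2.4]
tool_rot: [-3.141, 0.003, 0.135]
force: [-0.6, -0.1, 1.0]
width: 55.4
gripper_force: 0.0
```

```bash
python3 d.py 448.6,-224,4,7.8; python3 - <<'E'
from h import *
p=ctrl.get_image('scene');i=p['img'][60:220,150:350]
cv2.imwrite('pics/s1.png',cv2.resize(i,(750,600),interpolation=cv2.INTER_CUBIC)[:,:,::-1])
E
```

```text
t 3.0 pos [ 447.3 -223.7    2.4] rpyd [-1.7995e+02  1.7000e-01  7.7100e+00] w 55.4
448.6,-224,4,7.8 shift [ 0.0042  0.0017 -0.0055] turn [-0.0006  0.0019 -0.0009]
```

View pics/s1.png

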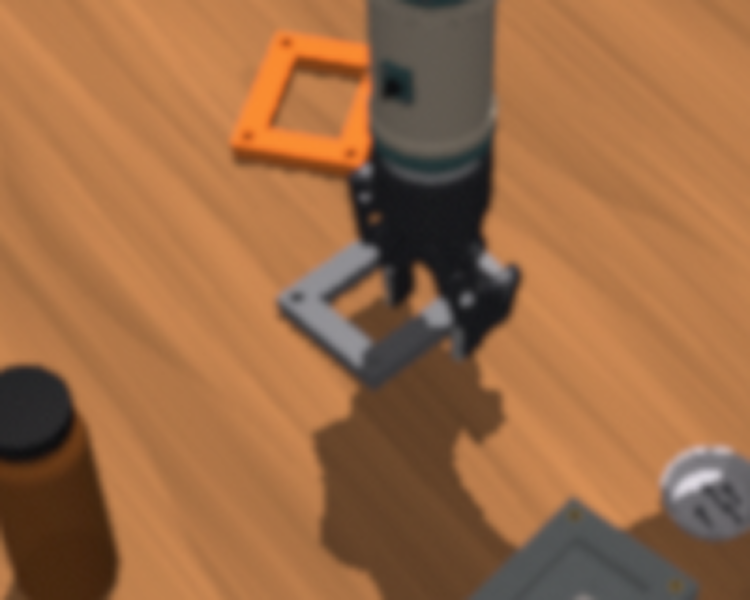

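The fingers straddle the near long bar of the grey frame, at about (440,310) in the crop. Closing now.

>>> jog_arm:
  plan:
    - {"tx": 0, "ty": 0, "tz": -0.003, "wx": 0, "wy": 0, "wz": 0, "claw": 0.7}
    - {"tx": 0, "ty": 0, "tz": -0.003, "wx": 0, "wy": 0, "wz": 0, "claw": 1}
    - {"tx": 0, "ty": 0, "tz": -0.003, "wx": 0, "wy": 0, "wz": 0, "claw": 1}
    - {"tx": 0, "ty": 0, "tz": -0.003, "wx": 0, "wy": 0, "wz": 0, "claw": 1}
    - {"tx": 0, "ty": 0, "tz": -0.003, "wx": 0, "wy": 0, "wz": 0, "claw": 1}
    - {"tx": 0, "ty": 0, "tz": -0.003, "wx": 0, "wy": 0, "wz": 0, "claw": 1}

```text
clock: 3.65
eef_pos: [449.6, -223.0, 6.1]
tool_rot: [3.14, -0.002, 0.137]
force: [-0.7, 0.1, 6.2]
width: 17.9
gripper_force: 58.9
```

```bash
python3 d.py 448.6,-224,140,7.8
```

```text
t 3.65 pos [ 449.6 -223.     6.1] rpyd [ 1.7991e+02 -1.0000e-01  7.8600e+00] w 17.9
448.6,-224,140,7.8 shift [-0.0031  0.0034 -0.4463] turn [ 0.001  -0.0011  0.0007]
```

>>> jog_arm:
  plan:
    - {"tx": 0, "ty": 0, "tz": -0.05, "wx": 0, "wy": 0, "wz": 0, "claw": 1}
    - {"tx": 0, "ty": 0, "tz": -0.15, "wx": 0, "wy": 0, "wz": 0, "claw": 1}
    - {"tx": 0, "ty": 0, "tz": -0.3, "wx": 0, "wy": 0, "wz": 0, "claw": 1}
    - {"tx": 0, "ty": 0, "tz": -0.4, "wx": 0, "wy": 0, "wz": 0, "claw": 1}
    - {"tx": 0, "ty": 0, "tz": -0.446, "wx": 0, "wy": 0, "wz": 0, "claw": 1}
    - {"tx": 0, "ty": 0, "tz": -0.446, "wx": 0, "wy": 0, "wz": 0, "claw": 1}

```text
clock: 4.25
eef_pos: [450.4, -223.0, 141.3]
tool_rot: [3.139, -0.005, 0.138]
force: [0.1, -0.6, -1.6]
width: 17.7
gripper_force: 59.1
```

```bash
python3 d.py 514,55.4,140,12.3
```

```text
t 4.25 pos [ 450.4 -223.   141.3] rpyd [179.84  -0.28   7.89] w 17.7
514,55.4,140,12.3 shift [ 0.3372 -0.89    0.0033] turn [ 0.0019 -0.003  -0.049 ]
```

>>> jog_arm:
  plan:
    - {"tx": 0.05, "ty": -0.1, "tz": 0, "wx": 0.001, "wy": -0.002, "wz": -0.01, "claw": 1}
    - {"tx": 0.3409, "ty": -0.89, "tz": 0, "wx": 0.001, "wy": -0.002, "wz": -0.049, "claw": 1}
    - {"tx": 0.3409, "ty": -0.89, "tz": 0, "wx": 0.001, "wy": -0.002, "wz": -0.049, "claw": 1}
    - {"tx": 0.3409, "ty": -0.89, "tz": 0, "wx": 0.001, "wy": -0.002, "wz": -0.049, "claw": 1}
    - {"tx": 0.3409, "ty": -0.89, "tz": 0, "wx": 0.001, "wy": -0.002, "wz": -0.049, "claw": 1}
    - {"tx": 0.3409, "ty": -0.89, "tz": 0, "wx": 0.001, "wy": -0.002, "wz": -0.049, "claw": 1}
    - {"tx": 0.3409, "ty": -0.89, "tz": 0, "wx": 0.001, "wy": -0.002, "wz": -0.049, "claw": 1}
    - {"tx": 0.3409, "ty": -0.89, "tz": 0, "wx": 0.001, "wy": -0.002, "wz": -0.049, "claw": 1}
    - {"tx": 0.3409, "ty": -0.89, "tz": 0, "wx": 0.001, "wy": -0.002, "wz": -0.049, "claw": 1}
    - {"tx": 0.3409, "ty": -0.89, "tz": 0, "wx": 0.001, "wy": -0.002, "wz": -0.049, "claw": 1}

```text
clock: 5.25
eef_pos: [513.1, 54.0, 138.3]
tool_rot: [-3.141, 0.004, 0.211]
force: [0.3, -0.3, -0.7]
width: 18.0
gripper_force: 59.1
```

```bash
python3 d.py 515.1,55.6,80,12.3; python3 - <<'E'
from h import *
I=[ctrl.get_image(n) for n in('top','scene')]
for p in I:
    for d in ctrl.trace(p,'spacer_frame')[:3]:
        P=pts(p,d['pixels']); 
        if len(P)>30: print(round(d['score'],2),d['extent'],len(P),np.percentile(P,[5,50,95],axis=0).round(0).tolist())
o=np.hstack([cv2.resize(I[0]['img'][150:290,190:330],(400,400)),cv2.resize(I[1]['img'][130:270,230:370],(400,400))])
cv2.imwrite('pics/s2.png',o[:,:,::-1])
print(ctrl.read_state()['clock'])
E
```

```text
t 5.25 pos [513.1  54.  138.3] rpyd [-179.95    0.24   12.12] w 18.0
515.1,55.6,80,12.3 shift [ 0.0084 -0.0035  0.1943] turn [-0.0006  0.0027 -0.002 ]
0.85 [441.6, 260.8, 63.9, 57.9] 1271 [[330.0, -502.0, 0.0], [387.0, -443.0, 13.0], [447.0, -387.0, 18.0]]
0.65 [264.5, 209.1, 37.0, 59.2] 899 [[460.0, -33.0, 138.0], [498.0, -6.0, 145.0], [578.0, 46.0, 149.0]]
0.96 [232.2, 87.2, 42.5, 39.1] 916 [[339.0, -496.0, 1.0], [397.0, -436.0, 13.0], [451.0, -381.0, 17.0]]
0.34 [301.6, 226.2, 71.5, 67.9] 2132 [[471.0, -27.0, 1.0], [540.0, 31.0, 42.0], [587.0, 73.0, 48.0]]
0.28 [386.2, 295.2, 69.5, 66.8] 2367 [[413.0, 198.0, 2.0], [473.0, 247.0, 5.0], [520.0, 288.0, 40.0]]
5.45
```

View pics/s2.png

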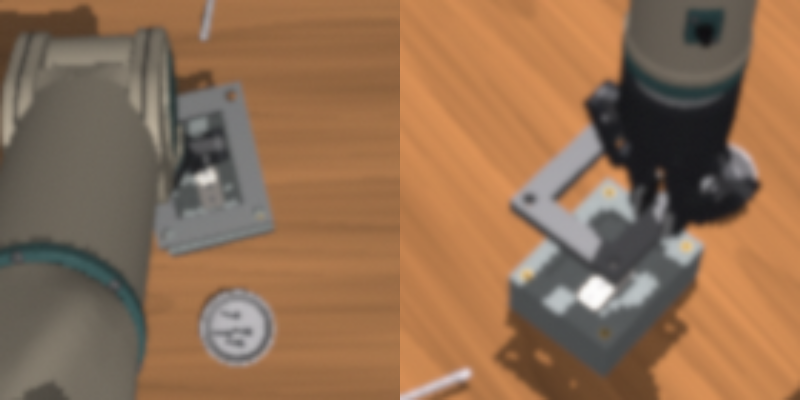

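>>> jog_arm:
  plan:
    - {"tx": 0.003, "ty": -0.002, "tz": 0.1, "wx": 0, "wy": 0, "wz": -0.001, "claw": 1}
    - {"tx": 0.003, "ty": -0.002, "tz": 0.18, "wx": 0, "wy": 0, "wz": -0.001, "claw": 1}
    - {"tx": 0.003, "ty": -0.002, "tz": 0.25, "wx": 0, "wy": 0, "wz": -0.001, "claw": 1}
    - {"tx": 0.003, "ty": -0.002, "tz": 0.25, "wx": 0, "wy": 0, "wz": -0.001, "claw": 1}
    - {"tx": 0.003, "ty": -0.002, "tz": 0.25, "wx": 0, "wy": 0, "wz": -0.001, "claw": 1}
    - {"tx": 0.003, "ty": -0.002, "tz": 0.25, "wx": 0, "wy": 0, "wz": -0.001, "claw": 1}

```text
clock: 6.05
eef_pos: [515.1, 56.9, 64.7]
tool_rot: [-3.14, 0.001, 0.216]
force: [-0.7, -0.2, -1.2]
width: 17.7
gripper_force: 59.2
```

```bash
python3 d.py 515.1,55.6,50,12.3; python3 - <<'E'
from h import *
I=[ctrl.get_image(n) for n in('top','scene')]
for p in I:
    for d in ctrl.trace(p,'spacer_frame')[:4]:
        P=pts(p,d['pixels'])
        if len(P)<30 or np.hypot(*(np.median(P[:,:2],0)-[515,10]))>60: continue
        Q=P[P[:,2]>62]; A=np.c_[Q[:,:2]-[522,18],np.ones(len(Q))]
        w=np.ones(len(Q),bool)
        for _ in range(4):
            k=np.linalg.lstsq(A[w],Q[w,2],rcond=None)[0]; w=abs(Q[:,2]-A@k)<4
        print(d['score'],len(P),w.sum(),'plane z at box centre',k[2].round(1),'slopes deg',np.degrees(k[:2]).round(2),rect(Q[w]))
o=np.hstack([cv2.resize(I[0]['img'][160:280,210:330],(400,400),interpolation=cv2.INTER_CUBIC),cv2.resize(I[1]['img'][160:280,240:360],(400,400),interpolation=cv2.INTER_CUBIC)])
for i,p in enumerate(I):
    a,b=((210,160),(240,160))[i]
    for q,z0,z1,c in(((522.1,18.3,np.radians(12.3)),46,46,(255,0,0)),):
        hp=(proj(p,prism(q,z0,z1)[:4])-[a,b]+.5)*400/120+[400*i,0]
        cv2.polylines(o,[np.round(hp).astype(np.int32)],True,c,1)
cv2.imwrite('pics/s3.png',o[:,:,::-1])
E
```

```text
t 6.05 pos [515.1  56.9  64.7] rpyd [-1.7992e+02  6.0000e-02  1.2360e+01] w 17.7
515.1,55.6,50,12.3 shift [-0.0007  0.0042  0.049 ] turn [-0.0009  0.0007  0.0007]
0.67 893 762 plane z at box centre 71.8 slopes deg [-0.23  0.2 ] [542.1  25.1  96.8  84.4 -78.2]
```

View pics/s3.png

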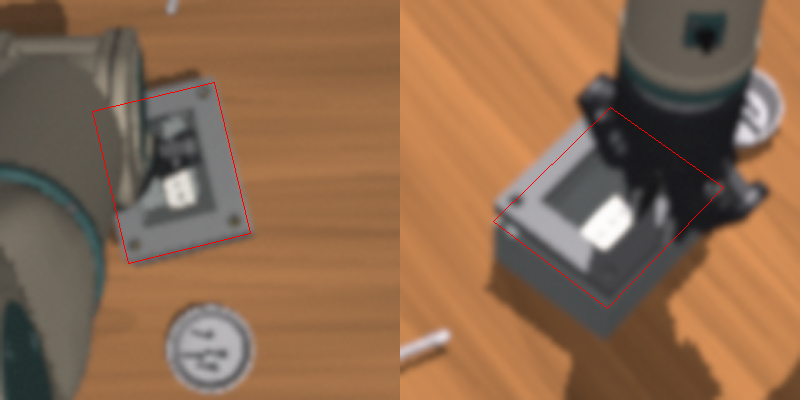

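>>> jog_arm:
  plan:
    - {"tx": 0, "ty": 0.003, "tz": 0.02, "wx": 0, "wy": 0, "wz": 0, "claw": 1}
    - {"tx": 0, "ty": 0.003, "tz": 0.035, "wx": 0, "wy": 0, "wz": 0, "claw": 1}
    - {"tx": 0, "ty": 0.003, "tz": 0.04, "wx": 0, "wy": 0, "wz": 0, "claw": 1}
    - {"tx": 0, "ty": 0.003, "tz": 0.04, "wx": 0, "wy": 0, "wz": 0, "claw": 1}
    - {"tx": 0, "ty": 0.003, "tz": 0.04, "wx": 0, "wy": 0, "wz": 0, "claw": 1}

```text
clock: 6.75
eef_pos: [514.3, 56.0, 52.1]
tool_rot: [-3.14, 0.003, 0.216]
force: [-1.5, -0.5, 8.0]
width: 18.0
gripper_force: 60.2
```

```bash
cat > v.py <<'E'
from h import *
I=[ctrl.get_image(n) for n in('top','scene')]
print(ctrl.read_state()['eef_pos'],ctrl.read_state()['force'])
for p in I:
    for d in ctrl.trace(p,'spacer_frame')[:4]:
        P=pts(p,d['pixels'])
        if len(P)<30 or np.hypot(*(np.median(P[:,:2],0)-[515,10]))>60: continue
        Q=P[(P[:,2]>52)&(P[:,2]<90)]; A=np.c_[Q[:,:2]-[522,18],np.ones(len(Q))]
        w=np.ones(len(Q),bool)
        for _ in range(4):
            k=np.linalg.lstsq(A[w],Q[w,2],rcond=None)[0]; w=abs(Q[:,2]-A@k)<4
        # coordinates in the box frame: extents of top face
        c,s=np.cos(np.radians(12.3)),np.sin(np.radians(12.3)); L=(Q[w,:2]-[522.1,18.3])@np.array([[c,-s],[s,c]])
        print(round(d['score'],2),len(P),w.sum(),'z',k[2].round(1),'slopes',np.degrees(k[:2]).round(2),'x',np.percentile(L[:,0],[.5,2,98,99.5]).round(1),'y',np.percentile(L[:,1],[.5,2,98,99.5]).round(1))
E
python3 v.py
```

```text
[514.25182678  56.03121778  52.11955665] [-1.89402764 -0.32142922  8.40645099]
0.97 902 674 z 59.8 slopes [0.05 0.51] x [-61.7 -60.8  56.   57.5] y [-47.4 -46.8  45.5  47.2]
0.82 956 763 z 59.4 slopes [0.21 0.05] x [-19.  -15.1  61.2  62.1] y [-46.5 -45.6  48.9  49.6]
0.23 942 1 z 0.0 slopes [-5.46 59.2 ] x [7.5 7.5 7.5 7.5] y [61.4 61.4 61.4 61.4]
```

>>> jog_arm:
  plan:
    - {"tx": 0, "ty": 0, "tz": -0.001, "wx": 0, "wy": 0, "wz": 0, "claw": 0.6}
    - {"tx": 0, "ty": 0, "tz": -0.001, "wx": 0, "wy": 0, "wz": 0, "claw": 0.45}
    - {"tx": 0, "ty": 0, "tz": -0.001, "wx": 0, "wy": 0, "wz": 0, "claw": 0.45}
    - {"tx": 0, "ty": 0, "tz": -0.05, "wx": 0, "wy": 0, "wz": 0, "claw": 0.45}
    - {"tx": 0, "ty": 0, "tz": -0.15, "wx": 0, "wy": 0, "wz": 0, "claw": 0.4}
    - {"tx": 0, "ty": -0.1, "tz": -0.3, "wx": 0, "wy": 0, "wz": 0, "claw": 0.35}
    - {"tx": 0, "ty": -0.3, "tz": -0.35, "wx": 0, "wy": 0, "wz": 0, "claw": 0.35}
    - {"tx": -0.16, "ty": -0.6, "tz": -0.35, "wx": 0, "wy": 0, "wz": 0, "claw": 0.35}
    - {"tx": -0.16, "ty": -0.6, "tz": -0.35, "wx": 0, "wy": 0, "wz": 0, "claw": 0.35}
    - {"tx": -0.16, "ty": -0.6, "tz": -0.35, "wx": 0, "wy": 0, "wz": 0, "claw": 0.35}
    - {"tx": -0.16, "ty": -0.6, "tz": -0.35, "wx": 0, "wy": 0, "wz": 0, "claw": 0.35}

```text
clock: 8.05
eef_pos: [427.1, 224.4, 157.0]
tool_rot: [-3.139, 0.004, 0.222]
force: [0.1, 0.3, -0.1]
width: 55.7
gripper_force: 0.0
```

```bash
python3 v.py; python3 - <<'E'
from h import *
I=[ctrl.get_image(n) for n in('top','scene')]
for t,q,z0,z1 in(('spacer_frame',(522,18,12.3),46,60),('spacer_frame',(522,18,12.3),0,60)):
    for p in I:
        m=near(p,t,q[:2]); 
        if m is not None: print(t,z0,fit([(p,m)],q,z0,z1))
o=np.hstack([cv2.resize(I[0]['img'][160:280,210:330],(400,400),interpolation=cv2.INTER_CUBIC),cv2.resize(I[1]['img'][160:280,240:360],(400,400),interpolation=cv2.INTER_CUBIC)])
cv2.imwrite('pics/s4.png',o[:,:,::-1])
E
python3 d.py 464.5,242.2,60,12.8
```

```text
[429.68312048 221.01325293 157.02614748] [ 0.6313914   0.20924892 -0.28024632]
0.75 1041 876 z 59.4 slopes [-0.09 -0.23] x [-61.3 -60.1  55.8  57.8] y [-47.1 -46.   45.6  47. ]
0.62 1686 1327 z 59.4 slopes [-0.1  -0.02] x [-58.8 -57.6  60.7  61.4] y [-46.6 -45.3  49.   49.5]
spacer_frame 46 (array([520.73,  18.22,  11.95]), np.float64(83.2))
spacer_frame 46 (array([522.97,  20.04,  12.29]), np.float64(25.7))
spacer_frame 0 (array([522.96,  18.56,  11.63]), np.float64(87.7))
spacer_frame 0 (array([512.93,   9.59,  16.89]), np.float64(561.5))
t 8.55 pos [429.6 220.9 157. ] rpyd [-179.91    0.18   12.3 ] w 55.3
464.5,242.2,60,12.8 shift [ 0.1298 -0.0442  0.323 ] turn [-0.001   0.0019 -0.0055]Traceback (most recent call last):
  File "v.py", line 14, in <module>
    print(round(d['score'],2),len(P),w.sum(),'z',k[2].round(1),'slopes',np.degrees(k[:2]).round(2),'x',np.percentile(L[:,0],[.5,2,98,99.5]).round(1),'y',np.percentile(L[:,1],[.5,2,98,99.5]).round(1))
                                                                                                       ~~~~~~~~~~~~~^^^^^^^^^^^^^^^^^^^^^^^
    return _quantile_unchecked(
        a, q, axis, out, overwrite_input, method, keepdims, weights)
    return _ureduce(a,
                    func=_quantile_ureduce_func,
    ...<5 lines>...
                    overwrite_input=overwrite_input,
                    method=method)
    r = func(a, **kwargs)
    result = _quantile(arr,
                       quantiles=q,
    ...<2 lines>...
                       out=out,
                       weights=wgt)
    slices_having_nans = np.isnan(arr[-1, ...])
                                  ~~~^^^^^^^^^
IndexError: index -1 is out of bounds for axis 0 with size 0
```

View pics/s4.png

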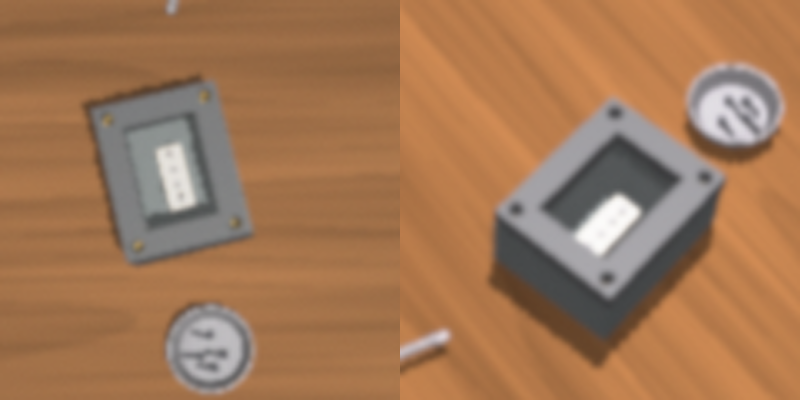

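All four brass threads show through the frame's holes, and the offset from the box is under about 1 mm. Now the cover.

>>> jog_arm:
  plan:
    - {"tx": 0.13, "ty": -0.044, "tz": 0.1, "wx": 0, "wy": 0, "wz": -0.005, "claw": 0.35}
    - {"tx": 0.13, "ty": -0.044, "tz": 0.25, "wx": 0, "wy": 0, "wz": -0.005, "claw": 0.35}
    - {"tx": 0.13, "ty": -0.044, "tz": 0.3, "wx": 0, "wy": 0, "wz": -0.005, "claw": 0.35}
    - {"tx": 0.13, "ty": -0.044, "tz": 0.3, "wx": 0, "wy": 0, "wz": -0.005, "claw": 0.35}
    - {"tx": 0.13, "ty": -0.044, "tz": 0.3, "wx": 0, "wy": 0, "wz": -0.005, "claw": 0.35}
    - {"tx": 0.13, "ty": -0.044, "tz": 0.3, "wx": 0, "wy": 0, "wz": -0.005, "claw": 0.35}

```text
clock: 9.15
eef_pos: [465.1, 243.2, 68.2]
tool_rot: [-3.139, 0.001, 0.224]
force: [0.4, 0.1, 0.1]
width: 55.6
gripper_force: 0.0
```

```bash
python3 d.py 464.5,242.2,11,12.8
```

```text
t 9.15 pos [465.1 243.2  68.2] rpyd [-1.7987e+02  4.0000e-02  1.2820e+01] w 55.6
464.5,242.2,11,12.8 shift [-0.0024  0.0033  0.1907] turn [-0.0015  0.0005  0.0002]
```

>>> jog_arm:
  plan:
    - {"tx": -0.002, "ty": 0.003, "tz": 0.08, "wx": 0, "wy": 0, "wz": 0, "claw": 0.35}
    - {"tx": -0.002, "ty": 0.003, "tz": 0.14, "wx": 0, "wy": 0, "wz": 0, "claw": 0.35}
    - {"tx": -0.002, "ty": 0.003, "tz": 0.19, "wx": 0, "wy": 0, "wz": 0, "claw": 0.35}
    - {"tx": -0.002, "ty": 0.003, "tz": 0.19, "wx": 0, "wy": 0, "wz": 0, "claw": 0.35}
    - {"tx": -0.002, "ty": 0.003, "tz": 0.19, "wx": 0, "wy": 0, "wz": 0, "claw": 0.6}
    - {"tx": -0.002, "ty": 0.003, "tz": 0.19, "wx": 0, "wy": 0, "wz": 0, "claw": 0.8}
    - {"tx": -0.002, "ty": 0.003, "tz": 0.19, "wx": 0, "wy": 0, "wz": 0, "claw": 1}
    - {"tx": -0.002, "ty": 0.003, "tz": 0.19, "wx": 0, "wy": 0, "wz": 0, "claw": 1}
    - {"tx": -0.002, "ty": 0.003, "tz": 0.19, "wx": 0, "wy": 0, "wz": 0, "claw": 1}
    - {"tx": -0.002, "ty": 0.003, "tz": 0.19, "wx": 0, "wy": 0, "wz": 0, "claw": 1}

```text
clock: 10.15
eef_pos: [464.5, 242.5, 11.4]
tool_rot: [-3.139, 0.001, 0.224]
force: [0.4, -0.0, 6.4]
width: 21.0
gripper_force: 59.8
```

```bash
python3 d.py 464.5,242.2,150,12.8
```

```text
t 10.15 pos [464.5 242.5  11.4] rpyd [-1.7986e+02  3.0000e-02  1.2830e+01] w 21.0
464.5,242.2,150,12.8 shift [-5.000e-04 -3.000e-04 -4.618e-01] turn [-0.0016  0.0003  0.0004]
```

>>> jog_arm:
  plan:
    - {"tx": 0, "ty": 0, "tz": -0.05, "wx": 0, "wy": 0, "wz": 0, "claw": 1}
    - {"tx": 0, "ty": 0, "tz": -0.15, "wx": 0, "wy": 0, "wz": 0, "claw": 1}
    - {"tx": 0, "ty": 0, "tz": -0.3, "wx": 0, "wy": 0, "wz": 0, "claw": 1}
    - {"tx": 0, "ty": 0, "tz": -0.4, "wx": 0, "wy": 0, "wz": 0, "claw": 1}
    - {"tx": 0, "ty": 0, "tz": -0.46, "wx": 0, "wy": 0, "wz": 0, "claw": 1}
    - {"tx": 0, "ty": 0, "tz": -0.46, "wx": 0, "wy": 0, "wz": 0, "claw": 1}
    - {"tx": 0, "ty": 0, "tz": -0.46, "wx": 0, "wy": 0, "wz": 0, "claw": 1}

```text
clock: 10.85
eef_pos: [463.6, 241.9, 148.0]
tool_rot: [-3.14, 0.003, 0.224]
force: [-0.3, 0.2, -2.4]
width: 21.0
gripper_force: 59.2
```

```bash
python3 d.py 522.1,18.3,150,12.3
```

```text
t 10.85 pos [463.6 241.9 148. ] rpyd [-1.7989e+02  1.7000e-01  1.2850e+01] w 21.0
522.1,18.3,150,12.3 shift [ 0.0242  0.7698 -0.0083] turn [-0.0012  0.0019  0.0061]
```

>>> jog_arm:
  plan:
    - {"tx": 0.005, "ty": 0.08, "tz": 0, "wx": 0, "wy": 0, "wz": 0.006, "claw": 1}
    - {"tx": 0.01, "ty": 0.22, "tz": 0, "wx": 0, "wy": 0, "wz": 0.006, "claw": 1}
    - {"tx": 0.018, "ty": 0.37, "tz": 0, "wx": 0, "wy": 0, "wz": 0.006, "claw": 1}
    - {"tx": 0.022, "ty": 0.52, "tz": 0, "wx": 0, "wy": 0, "wz": 0.006, "claw": 1}
    - {"tx": 0.023, "ty": 0.66, "tz": 0, "wx": 0, "wy": 0, "wz": 0.006, "claw": 1}
    - {"tx": 0.023, "ty": 0.74, "tz": 0, "wx": 0, "wy": 0, "wz": 0.006, "claw": 1}
    - {"tx": 0.023, "ty": 0.77, "tz": 0, "wx": 0, "wy": 0, "wz": 0.006, "claw": 1}
    - {"tx": 0.023, "ty": 0.77, "tz": 0, "wx": 0, "wy": 0, "wz": 0.006, "claw": 1}
    - {"tx": 0.023, "ty": 0.77, "tz": 0, "wx": 0, "wy": 0, "wz": 0.006, "claw": 1}
    - {"tx": 0.023, "ty": 0.77, "tz": 0, "wx": 0, "wy": 0, "wz": 0.006, "claw": 1}

```text
clock: 11.85
eef_pos: [521.5, 20.4, 147.1]
tool_rot: [-3.139, 0.004, 0.218]
force: [-1.7, 0.8, -2.0]
width: 21.3
gripper_force: 59.3
```

```bash
python3 d.py 522.1,18.3,84,12.3
```

```text
t 11.85 pos [521.5  20.4 147.1] rpyd [-179.83    0.22   12.48] w 21.3
522.1,18.3,84,12.3 shift [0.0012 0.008  0.2104] turn [-0.0019  0.0025  0.002 ]
```

Descend to about 84, then measure.

>>> jog_arm:
  plan:
    - {"tx": 0.001, "ty": 0.004, "tz": 0.06, "wx": -0.001, "wy": 0.001, "wz": 0.001, "claw": 1}
    - {"tx": 0.001, "ty": 0.004, "tz": 0.14, "wx": -0.001, "wy": 0.001, "wz": 0.001, "claw": 1}
    - {"tx": 0.001, "ty": 0.004, "tz": 0.19, "wx": -0.001, "wy": 0.001, "wz": 0.001, "claw": 1}
    - {"tx": 0.001, "ty": 0.004, "tz": 0.21, "wx": -0.001, "wy": 0.001, "wz": 0.001, "claw": 1}
    - {"tx": 0.001, "ty": 0.004, "tz": 0.21, "wx": -0.001, "wy": 0.001, "wz": 0.001, "claw": 1}
    - {"tx": 0.001, "ty": 0.004, "tz": 0.21, "wx": -0.001, "wy": 0.001, "wz": 0.001, "claw": 1}
    - {"tx": 0.001, "ty": 0.004, "tz": 0.21, "wx": -0.001, "wy": 0.001, "wz": 0.001, "claw": 1}

```text
clock: 12.55
eef_pos: [523.1, 17.4, 85.4]
tool_rot: [3.142, -0.0, 0.213]
force: [0.8, 0.2, -1.2]
width: 21.2
gripper_force: 59.2
```

```bash
cat > v2.py <<'E'
from h import *
import sys
c,s=np.cos(np.radians(12.3)),np.sin(np.radians(12.3))
I=[ctrl.get_image(n) for n in('top','scene')]
for p,ctr in zip(I,((521.0,17.8),(523.1,18.95))):
    for d in ctrl.trace(p,'cover_plate')[:4]:
        P=pts(p,d['pixels'])
        if len(P)<30 or np.hypot(*(np.median(P[:,:2],0)-[522,18]))>60: continue
        Q=P[(P[:,2]>64)&(P[:,2]<92)]; A=np.c_[Q[:,:2]-[522,18],np.ones(len(Q))]
        if len(Q)<30: continue
        w=np.ones(len(Q),bool)
        for _ in range(5):
            k=np.linalg.lstsq(A[w],Q[w,2],rcond=None)[0]; w=abs(Q[:,2]-A@k)<4
        L=(Q[w,:2]-np.array(ctr))@np.array([[c,-s],[s,c]])
        print(round(d['score'],2),len(P),w.sum(),'ztop',k[2].round(1),'slopes',np.degrees(k[:2]).round(2),'x',np.percentile(L[:,0],[.5,2,98,99.5]).round(1),'y',np.percentile(L[:,1],[.5,2,98,99.5]).round(1))
o=np.hstack([cv2.resize(p['img'][160:280,a:a+120],(400,400),interpolation=cv2.INTER_CUBIC) for p,a in zip(I,(210,240))])
for i,(p,a,ctr) in enumerate(zip(I,(210,240),((521.0,17.8),(523.1,18.95)))):
    q=(*ctr,np.radians(12.3))
    H=prism(q,75,75,50,38)[:4]; E=prism(q,75,75)[:4]
    f=lambda X:(proj(p,X)-[a,160]+.5)*400/120+[400*i,0]
    cv2.polylines(o,[np.round(f(E)).astype(np.int32)],True,(255,0,0),1)
    for u,v in f(H): cv2.circle(o,(int(round(u)),int(round(v))),2,(0,255,0),-1)
cv2.imwrite('pics/'+sys.argv[1],o[:,:,::-1])
E
python3 d.py 522.1,18.3,81.5,12.3;python3 v2.py s5.png
```

```text
t 12.55 pos [523.1  17.4  85.4] rpyd [ 1.800e+02 -1.000e-02  1.223e+01] w 21.2
522.1,18.3,81.5,12.3 shift [-0.0025 -0.0037  0.013 ] turn [ 0.     -0.0001 -0.0008]
0.63 319 274 ztop 79.1 slopes [0.7  0.34] x [-57.4 -57.  -10.3  -8.6] y [-48.4 -47.7  -1.9  -0.4]
0.78 1545 1274 ztop 78.4 slopes [-0.   -0.27] x [-55.4 -49.2  61.   61.7] y [-48.5 -46.7  46.7  47.3]
```

View pics/s5.png

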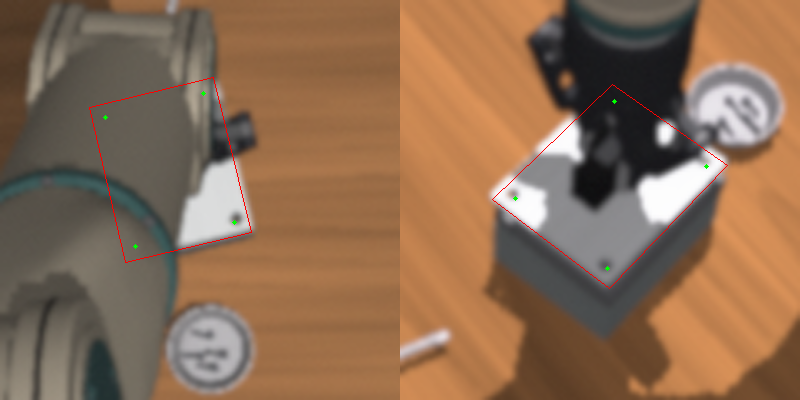

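>>> jog_arm:
  plan:
    - {"tx": -0.004, "ty": -0.003, "tz": 0.005, "wx": 0, "wy": 0, "wz": 0, "claw": 1}
    - {"tx": -0.004, "ty": -0.003, "tz": 0.012, "wx": 0, "wy": 0, "wz": 0, "claw": 1}
    - {"tx": -0.004, "ty": -0.003, "tz": 0.012, "wx": 0, "wy": 0, "wz": 0, "claw": 1}
    - {"tx": -0.004, "ty": -0.003, "tz": 0.012, "wx": 0, "wy": 0, "wz": 0, "claw": 1}
    - {"tx": -0.004, "ty": -0.003, "tz": 0.012, "wx": 0, "wy": 0, "wz": 0, "claw": 1}
    - {"tx": -0.004, "ty": -0.003, "tz": 0.012, "wx": 0, "wy": 0, "wz": 0, "claw": 1}

```text
clock: 13.35
eef_pos: [521.1, 17.7, 81.0]
tool_rot: [-3.142, 0.001, 0.213]
force: [0.2, -0.1, -2.3]
width: 21.0
gripper_force: 59.2
```

```bash
python3 d.py 522.1,18.3,81.5,12.3;python3 v2.py s6.png; python3 v2.py s6b.png;python3 d.py 522.1,18.3,81.5,12.3
```

```text
t 13.35 pos [521.1  17.7  81. ] rpyd [-1.80e+02  8.00e-02  1.22e+01] w 21.0
522.1,18.3,81.5,12.3 shift [ 0.0037 -0.0013 -0.0017] turn [-0.0001  0.0009 -0.0011]
0.55 389 328 ztop 74.2 slopes [0.13 0.52] x [-60.2 -59.6  33.2  38.6] y [-48.  -47.5   2.1   5.2]
0.58 1492 1226 ztop 74.0 slopes [-0.01 -0.11] x [-56.1 -50.1  59.   60.1] y [-47.2 -46.   47.4  48.2]
0.72 327 273 ztop 73.5 slopes [-0.82  0.11] x [-60.3 -59.3  29.3  33.1] y [-47.1 -46.    1.5   3.2]
0.82 1589 1267 ztop 73.9 slopes [0.01 0.12] x [-57.7 -51.7  59.3  60.2] y [-48.1 -46.7  47.7  48.2]
t 13.75 pos [521.   17.7  81. ] rpyd [-1.7999e+02  8.0000e-02  1.2210e+01] w 21.1
522.1,18.3,81.5,12.3 shift [ 0.0038 -0.0011 -0.0018] turn [-0.0001  0.0009 -0.001 ]
```

View pics/s6.png

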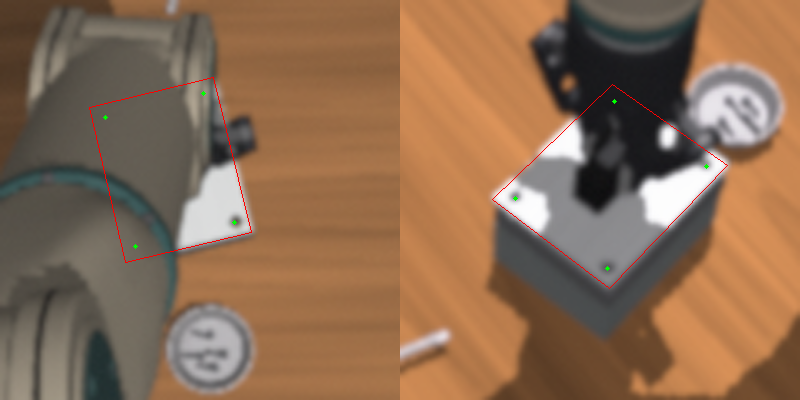

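The cover is level, with its holes on the predicted points (235,222), (515,197) and (607,268) and a gap of about 9.5 mm. Handing in.

```bash
python3 -c "
from cell import ctrl
print(ctrl.finish_job())"
```

```text
the job is handed in; nothing more can be done
None
```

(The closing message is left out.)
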